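# Set the ratchet stop back to the next bin size

## Task

On the stockroom desk a ratchet bar clamp holds a place for a blue parts bin. Press the orange release on its black sliding jaw and, keeping it pressed, push the jaw back along the bar, away from the bin, until the jaw's red pointer stands level with the yellow mark; then let the release spring up so the jaw locks there. Only press and push with the fingertips: do not grip the jaw's thumb wall, and do not shift or lift the bin or the things standing around the clamp.

Things in the scene. Friction and masses are not known exactly. Their poses are not given: they have to be found in the camera images.
- clamp: fixed part of the clamp. Origin on the desk under the bar's centre line, z up, y along the bar: +y to the green fixed jaw, -y is 'back'. Base plate 150 x 460 mm, 6 thick, centred at (22, 20); bar 30 mm wide, top 34 mm high; fixed jaw 90 mm wide at y 210 to 230, top 110; end bracket at y -208, top 40; grey deck under the bin at y 134 to 210, top 36 mm
- jaw (a joint): black sliding jaw: m pushed back along the bar (clamp -y), 0 nearest the bin to 0.20. Jaw centre is at clamp y = 0.073 - value. About 4 N friction when freed. With the release up, a pawl blocks it going back (teeth 8 mm apart, so up to 8 mm play) but lets it click forward (10 N). It stays put when the release is let up
- release (a joint): orange release paddle on the jaw: m pressed straight down, 0 up to 0.012 bottomed. Spring pushes up 4 N when up, 9 N when bottomed. The jaw is free to go back while it is more than 5 mm down. Let go, it rests between 0 and 4 mm, depending on how the pawl meets a tooth
- release_top (a point): centre of the paddle's flat top, 66 mm above the desk when up, 4 mm to +y of the jaw centre; moves with it. Paddle 48 mm across the bar, 62 along. It lies in a 75 mm long pocket open at both sides: in front the upright jaw plate (90 mm across, 43 to 55 mm to +y of the jaw centre, top 110 mm high), behind (-y) the thumb wall
- thumb_wall (a point): top edge, middle of the front (+y) face of the thumb wall: an upright black wall 56 mm across the bar and 12 mm thick at the back of the jaw, 32 mm behind the jaw centre, top 95 mm above the desk. A fingertip on the paddle pushes the jaw back against this face
- pointer (a point): tip of the red pointer (6 mm wide) that sticks out of the jaw's +x side, 62 mm from the bar's centre line, level with the jaw centre, 16 mm above the desk
- mark: yellow mark fixed on the base plate beside the bar (+x side): a bar 28 mm across, 16 mm along the bar, 8 mm high; origin centre of its underside, axes parallel to the clamp's. The pointer is level with it when both have the same y in the clamp's frame; anywhere within the mark's width counts
- parts_bin: loose open blue bin, 100 x 74 mm, 60 mm high, standing on the clamp's deck between the jaws (leave alone); origin centre of its underside
- jar: loose clear jar with black lid, 52 mm across, 75 mm high, beyond the clamp (leave alone); origin centre of its underside
- carton: loose small cardboard carton 60 x 85 mm, 50 mm high, beyond the clamp (leave alone); origin centre of its underside
- tape: loose roll of red tape lying flat, 60 mm across, 18 mm high, on the robot's side of the clamp (leave alone); origin centre of its underside

How it is judged:
By the outcome, as a careful person would: the job done as asked, in the order asked, and still so for the second after the job is handed in, with the robot touching nothing.
It also fails if it takes over 45 s, if anything falls off the work surface, if the arm or the gripper's body presses on something with over 40 N, if the wrist force passes 120 N, or if a joint passes its speed limit or range.

## Robot

A 6-joint arm with a two-finger parallel gripper is mounted at the origin on the work surface. World frame = base frame: x ahead of the robot, y to its left, z up, the work surface at z = 0. Lengths are in m, angles in rad, forces in N, time in s.
With the tool pointing down it reaches from about 0.35 to 0.95 m from the base axis. Payload 17.4 kg.
Tool frame: the origin (TCP) lies midway between the tips of the shut fingers; the grasp point (between the pads) lies 19 mm behind it; z points along the fingers, y is the line along which they close (so a half turn about z gives the same grasp; the last joint's range is limited). The gripper opens to 93 mm and grips with 3 to 60 N. Pads are 15 mm wide; open, the fingers measure 128 mm over their backs; the gripper's body (75 mm by 188 mm) begins 65 mm behind the grasp point.
Start: joints at [-1.377, 0.116, 1.442, -0, 1.584, -0.038], TCP at [0.155, -0.657, 0.219] pointing down, gripper open.
Joint ranges: [-2.83, 2.83], [-0.83, 2.19], [0.07, 2.5], [-1.14, 4.28], [0.01, 3], [-2.97, 2.97]. Speed limits (rad/s): [1.89, 1.89, 2.22, 3.14, 3.14, 3.14].

## Interface

Orientations are given as a 3x3 rotation matrix whose columns are the frame's x, y, z axes.
In Python, from cell import bot gives the robot as it stands.
- The arm moves only by the tool arm_command, never from a script. Its argument "plan" is text: rows parted by semicolons, each of 6 numbers parted by spaces: the shift along the tool's x, y, z each as a share of 0.02 m, from -1 to 1, then the turn, a rotation vector about the tool's x, y, z each as a share of pi rad, from -1 to 1. A call has exactly 10 rows; each row shifts and turns the commanded pose from where the row before left it, along the tool's axes as they then stand; what a row does not reach is not made up. A row lasts 1/10 s, in which the tool goes at most 50 mm and 8.59 degrees, less where a joint would pass 70% of its speed; a pose out of reach is approached as far as the arm can. A call with a number of a shift or a turn outside -1 to 1 is refused whole. A call with a gripper value outside its range is refused whole. "hand" is the closure in counts, from 0 (fully open) to 255 (shut), set as the call begins (left out, the last holds). The fingers move at their own pace and stop on an object; "force" is the grip in N (left out, the last holds). Time passes only in rows, so rows that do not move let the fingers close, or fill a call up. It gives the time, the measured TCP pose, the force, the opening and the grip force at its end, in the units of the state.
- bot.sense(): the state, without advancing time (a new reading comes with each control period).
- bot.snapshot(name): name is "side" or "top" or "wrist"; returns a dict with "image" (420x560x3 uint8, red, green, blue), "K" (3x3 intrinsics, pixels), "rvec" (rotation vector, rad) and "tvec" (3), from world to camera coordinates, as OpenCV has them; the wrist camera has in their place "T_tool_cam" (4x4, takes a point from camera to tool coordinates, whose origin is the TCP and whose axes are the flange's). Camera axes: x right, y down, z forward; pixel columns grow to the right and rows downward; lengths in m; the calibration is good to about 2 mm. A picture is of the moment at which its call begins: read the wrist's pose just before it. There is no depth.
- bot.job_done(): hands the job in; it is judged then, once.
The state is a dict: "time": time; "joint_positions": joint angles; "dq": joint speeds; "effort": joint torques, N m; "eef_pos": TCP position; "orientation": TCP orientation; "wrist_force": force on the tool from outside, world axes, zero at the start; "moment": the same for the moment, N m; "gripper_width": opening from 0.0 (shut) to 1.0 (fully open); "grip_force": force on a finger pad.
Only numpy, scipy, OpenCV 4.12 (cv2) and the standard library are available. Lean on these libraries where they do the work, as an engineer would, in place of code of your own. Each camera call takes 0.05 s, during which the arm holds its last target. There are 200 camera calls.

## Working session

There is one attempt and no reset: what is moved stays moved. The work goes in short steps, Python scripts to look and compute and a tool call to move; the robot and the scene stay as the last step left them, time stands still between calls to the robot, and variables do not carry over. Pictures are saved under pics/ and viewed, at most 10 in all, crops included, and the job is handed in when it is done.

Besides the shell and the picture viewer there is one more tool, called after "Request:" as name(argument=value, ...), one argument or row to a line, values as JSON. arm_command: Moves the arm, as the interface text tells. Shift numbers are shares of 0.02 m and turn numbers shares of pi rad, none past 1 either way. Its arguments: {"type":"object","properties":{"plan":{"type":"string"},"hand":{"type":"number"},"force":{"type":"number"}},"required":["plan"]}

```bash
mkdir -p pics; cat > h.py <<'E'
import numpy as np, cv2, pickle
from cell import bot
def snap(n,f):
    st=bot.sense(); s=bot.snapshot(n); s['st']=st
    pickle.dump(s,open(f'pics/{f}.pkl','wb')); cv2.imwrite(f'pics/{f}.png',s['image'][:,:,::-1]); return s
def cam(s):
    if 'rvec' in s:
        R=cv2.Rodrigues(np.array(s['rvec'],float))[0]; t=np.array(s['tvec'],float).ravel(); return R.T,-R.T@t
    T=np.eye(4);T[:3,:3]=np.array(s['st']['orientation']).reshape(3,3);T[:3,3]=s['st']['eef_pos'];T=T@np.array(s['T_tool_cam']);return T[:3,:3],T[:3,3]
def ray(s,uv,z):
    R,c=cam(s); d=R@np.linalg.inv(s['K'])@np.array([uv[0],uv[1],1.]); return c+d*(z-c[2])/d[2]
def proj(s,P):
    R,c=cam(s); p=np.array(s['K'])@(R.T@(np.array(P)-c)); return p[:2]/p[2]
E
python3 - <<'E'
from h import *
a=snap('top','top0');b=snap('side','side0')
for s in(a,b): print(cam(s)[1],cam(s)[0][:,2])
s=bot.sense();print(s['time'],s['eef_pos'],np.round(s['orientation'],3),s['wrist_force'])
cv2.imwrite('pics/both.png',cv2.resize(np.hstack([a['image'],b['image']])[:,:,::-1],(800,300)))
E
```

```text
[0.47595008 0.03861727 0.98294655] [ 0.13894167 -0.03889045 -0.98953663]
[ 0.20746185 -0.36684625  0.64921987] [ 0.50476151  0.48542663 -0.71384649]
0.1 [ 0.15501002 -0.65676984  0.21801412] [[ 0.973  0.23  -0.   ]
 [ 0.23  -0.973  0.001]
 [ 0.    -0.001 -1.   ]] [ 0.00724695 -0.42337166  0.68249611]
```

View pics/top0.png

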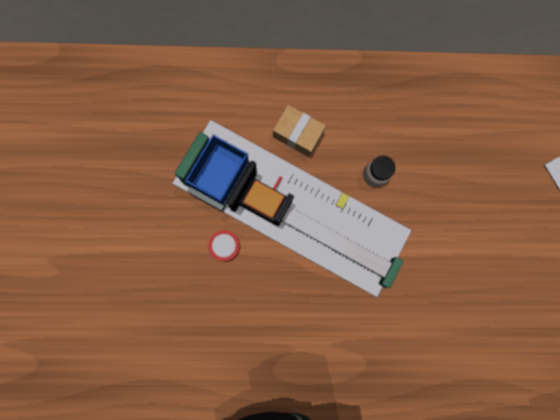

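View pics/side0.png

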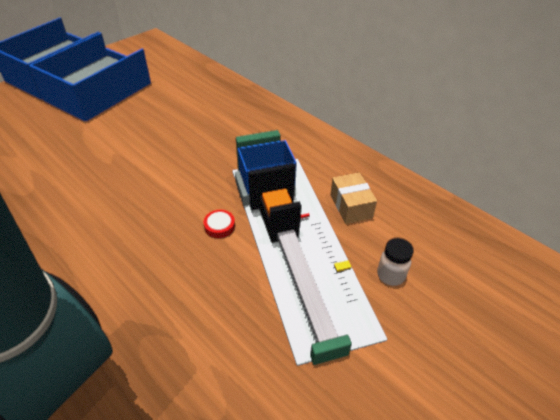

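The top view shows the plate corners at about (210,122), (410,232), (379,293) and (174,182). The paddle is at (264,200), the pointer at (278,184) and the mark at (342,201). The side view agrees.

```bash
cat > m.py <<'E'
from h import *
def blob(s,lo,hi,roi=None):
    h=cv2.cvtColor(s['image'],cv2.COLOR_RGB2HSV); m=cv2.inRange(h,np.array(lo),np.array(hi))
    if roi is not None:
        k=np.zeros_like(m);x0,y0,x1,y1=roi;k[y0:y1,x0:x1]=1;m*=k
    c=max(cv2.findContours(m,cv2.RETR_EXTERNAL,cv2.CHAIN_APPROX_NONE)[0],key=cv2.contourArea)
    return c
def cen(c): M=cv2.moments(c); return np.array([M['m10'],M['m01']])/M['m00']
E
python3 - <<'E'
from m import *
a=pickle.load(open('pics/top0.pkl','rb'));b=pickle.load(open('pics/side0.pkl','rb'))
h=cv2.cvtColor(a['image'],cv2.COLOR_RGB2HSV)
for p in [(264,200),(342,201),(278,184),(340,255),(150,250)]: print(p,h[p[1],p[0]])
pl=[ray(a,p,.006)[:2] for p in [(210,122),(410,232),(379,293),(174,182)]]
pl=np.array(pl);print(pl,[np.linalg.norm(pl[i]-pl[i-1]) for i in range(4)])
d=(pl[0]+pl[3]-pl[1]-pl[2]);y=d/np.linalg.norm(d);x=np.array([y[1],-y[0]])
o=pl.mean(0)-.022*x-.020*y;print('y',y,'x',x,'o',o,np.degrees(np.arctan2(y[1],y[0])))
for n,s,rm,rp in(('top',a,(325,185,360,220),(268,170,290,194)),('side',b,(325,255,360,280),(295,208,315,222))):
    cm=blob(s,(22,150,120),(35,255,255),rm);M=ray(s,cen(cm),.008)[:2]-o
    cr=blob(s,(0,180,100),(6,255,255),rp);P=ray(s,cen(cr),.016)[:2]-o
    co=blob(s,(8,180,150),(22,255,255),(240,175,300,225) if n=='top' else (255,185,300,215));O=ray(s,cen(co),.066)[:2]-o
    print(n,cv2.contourArea(cm),cv2.contourArea(cr),cv2.contourArea(co))
    for k,v in(('mark',M),('ptr',P),('orange',O)):print(k,v@x,v@y,v+o)
E
```

```text
(264, 200) [ 16 163 175]
(342, 201) [ 29 135 180]
(278, 184) [  0  93 135]
(340, 255) [128   7 153]
(150, 250) [ 11 145 157]
[[ 0.78796567  0.15093148]
 [ 0.57024783 -0.24990782]
 [ 0.45047303 -0.18560576]
 [ 0.66404545  0.21817351]] [np.float64(0.1409883400780788), np.float64(0.4561504118173748), np.float64(0.13594394841679872), np.float64(0.45678317486008957)]
y [0.47242958 0.88136842] x [ 0.88136842 -0.47242958] o [ 0.5893443  -0.02383607] 61.80787806841401Traceback (most recent call last):
  File "<stdin>", line 10, in <module>
  File "m.py", line 6, in blob
    c=max(cv2.findContours(m,cv2.RETR_EXTERNAL,cv2.CHAIN_APPROX_NONE)[0],key=cv2.contourArea)
ValueError: max() iterable argument is empty
```

```bash
python3 - <<'E'
from m import *
a=pickle.load(open('pics/top0.pkl','rb'));b=pickle.load(open('pics/side0.pkl','rb'))
# plate fit: white mask hull -> min area rect in world
h=cv2.cvtColor(a['image'],cv2.COLOR_RGB2HSV)
m=cv2.inRange(h,np.array((0,0,120)),np.array((180,60,255)));m[:, :165]=0;m[:,420:]=0;m[:110]=0;m[300:]=0
m[225:265,205:243]=0; m[150:190,360:400]=0; m[100:157,270:328]=0
c=max(cv2.findContours(m,0,cv2.CHAIN_APPROX_NONE)[0],key=cv2.contourArea)
W=np.array([ray(a,p[0],.006)[:2] for p in c])
r=cv2.minAreaRect((W*1000).astype(np.float32));print('rect',r)
bx=cv2.boxPoints(r)/1000
e=[bx[1]-bx[0],bx[2]-bx[1]];d=max(e,key=np.linalg.norm);y=d/np.linalg.norm(d);y*=np.sign(y[1]);x=np.array([y[1],-y[0]])
o=np.array(r[0])/1000-.022*x-.020*y;print('y',y,'x',x,'o',o,np.degrees(np.arctan2(y[1],y[0])))
for n,s,rm,rp in(('top',a,(325,185,360,220),(268,170,290,194)),('side',b,(325,255,360,280),(295,208,315,222))):
    cm=blob(s,(22,90,90),(35,255,255),rm);M=ray(s,cen(cm),.008)[:2]-o
    cr=blob(s,(0,80,80),(6,255,255),rp);P=ray(s,cen(cr),.016)[:2]-o
    co=blob(s,(8,140,140),(22,255,255),(246,180,290,220) if n=='top' else (255,185,300,215));O=ray(s,cen(co),.066)[:2]-o
    print(n,cv2.contourArea(cm),cv2.contourArea(cr),cv2.contourArea(co))
    for k,v in(('mark',M),('ptr',P),('orange',O)):print(k,v@x,v@y,v+o)
E
```

```text
rect ((618.32763671875, -14.825958251953125), (460.129150390625, 150.70433044433594), 61.515201568603516)
y [0.4769256 0.8789436] x [ 0.8789436 -0.4769256] o [ 0.58945236 -0.02191247] 61.515194
top 86.0 25.5 737.5
mark 0.08162063915748698 -0.06133260897146338 [ 0.63194122 -0.11474735]
ptr 0.04740372519243657 0.0676957364884803 [0.6634034  0.01498022]
orange -2.2738966838169497e-05 0.07164853206269298 [0.6236034 0.0410734]
side 109.0 24.0 352.5
mark 0.0809645488743286 -0.05755449173486535 [ 0.63316643 -0.11111369]
ptr 0.05166333444234694 0.06983223957141595 [0.66816631 0.01482657]
orange -0.0017452477867875855 0.08214268586455953 [0.62709434 0.05111868]
```

The fit matches the given sizes: plate 460 x 150.7 mm, and paddle x about 0. The pointer is about 128 mm forward of the mark. I'll shut the fingers, turn the tool so its x runs along clamp +y, and go over the paddle.

Request:
arm_command(
  plan="0 0 0 0 0 -0.0446;0 0 0 0 0 -0.0446;0 0 0 0 0 -0.0446;0 0 0 0 0 -0.0446;0 0 0 0 0 -0.0446;0 0 0 0 0 -0.0446;1 0.1 0 0 0 0;1 0.1 0 0 0 0;1 0.1 0 0 0 0;1 0.1 0 0 0 0",
  hand=255,
  force=20,
)

```text
time: 1.1
eef_pos: [0.2013, -0.589, 0.2186]
orientation: [[0.478, 0.878, 0.0], [0.878, -0.478, 0.0], [0.0, 0.0, -1.0]]
wrist_force: [0.0, 0.1, -0.7]
gripper_width: 0.186
grip_force: 0.0
```

Request:
arm_command(
  plan="1 0.1 0 0 0 0;1 0.1 0 0 0 0;1 0.1 0 0 0 0;1 0.1 0 0 0 0;1 0.1 0 0 0 0;1 0.1 0 0 0 0;1 0.1 0 0 0 0;1 0.1 0 0 0 0;1 0.1 0 0 0 0;1 0.1 0 0 0 0",
)

```text
time: 2.1
eef_pos: [0.3142, -0.4229, 0.2187]
orientation: [[0.478, 0.878, 0.0], [0.878, -0.478, -0.0], [-0.0, 0.0, -1.0]]
wrist_force: [-0.6, -0.5, -0.6]
gripper_width: 0.005
grip_force: 0.0
```

Request:
arm_command(
  plan="1 0.1 0 0 0 0;1 0.1 0 0 0 0;1 0.1 0 0 0 0;1 0.1 0 0 0 0;1 0.1 0 0 0 0;1 0.1 0 0 0 0;1 0.1 0 0 0 0;1 0.1 0 0 0 0;1 0.1 0 0 0 0;1 0.1 0 0 0 0",
)

```text
time: 3.1
eef_pos: [0.4271, -0.2568, 0.2187]
orientation: [[0.478, 0.878, 0.0], [0.878, -0.478, -0.0], [-0.0, 0.0, -1.0]]
wrist_force: [0.6, 1.1, 0.0]
gripper_width: 0.005
grip_force: 0.0
```

Request:
arm_command(
  plan="1 0.1 0 0 0 0;1 0.1 0 0 0 0;1 0.1 0 0 0 0;1 0.1 0 0 0 0;1 0.1 0 0 0 0;1 0.1 0 0 0 0;1 0.1 0 0 0 0;1 0.1 0 0 0 0;1 0.1 0 0 0 0;1 0.1 0 0 0 0",
)

```text
time: 4.1
eef_pos: [0.54, -0.0906, 0.2187]
orientation: [[0.478, 0.878, 0.0], [0.878, -0.478, -0.0], [0.0, 0.0, -1.0]]
wrist_force: [0.6, -0.2, 0.5]
gripper_width: 0.008
grip_force: 0.0
```

```bash
python3 - <<'E'
from h import *
w=snap('wrist','w1'); 
x,y=np.array([.8789,-.4769]),np.array([.4769,.8789]);o=np.array([.58945,-.0219])
print(bot.sense()['eef_pos'],cam(w)[1])
for n,p in(('mark',(.081,-.06,.008)),('ptr',(.062,.068,.016)),('padA',(0,.103,.066)),('padB',(0,.041,.066)),('wall',(0,.036,.095))): print(n,proj(w,[*(o+x*p[0]+y*p[1]),p[2]]))
E
```

```text
[ 0.54102358 -0.08881678  0.21850076] [ 0.58076268 -0.01611325  0.38406738]
mark [352.78660148 161.15647634]
ptr [345.36992562  40.32028141]
padA [288.23364894 -16.61178434]
padB [287.46229605  61.99699522]
wall [288.57502092  63.75222321]
```

View pics/w1.png

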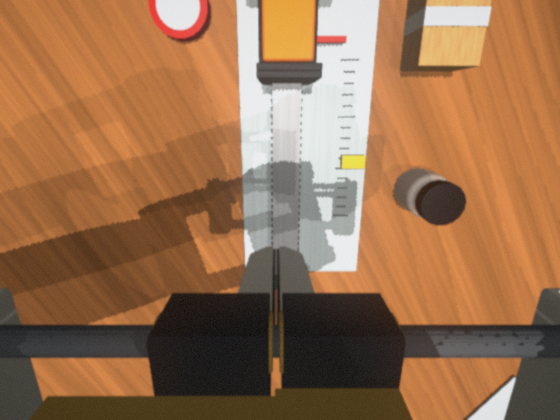

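The wrist view has the mark at (352,162), the pointer tip at (346,40) and the wall's edge at (289,64). All three match the prediction within 2 px. Next I'll move over the paddle, just ahead of the wall.

Request:
arm_command(
  plan="1 0.08 0 0 0 0;1 0.08 0 0 0 0;1 0.08 0 0 0 0;1 0.08 0 0 0 0;1 0.08 0 0 0 0;1 0.08 0 0 0 0;0.6 0.06 0 0 0 0;0 0 1 0 0 0;0 0 1 0 0 0;0 0 1 0 0 0",
)

```text
time: 5.15
eef_pos: [0.6125, 0.019, 0.1579]
orientation: [[0.478, 0.878, -0.0], [0.878, -0.478, -0.0], [-0.0, 0.0, -1.0]]
wrist_force: [0.4, -0.1, 0.6]
gripper_width: 0.004
grip_force: 0.0
```

Request:
arm_command(
  plan="0 0 1 0 0 0;0 0 1 0 0 0;0 0 0.8 0 0 0;0 0 0.5 0 0 0;0 0 0.3 0 0 0;0 0 0 0 0 0;0 0 0 0 0 0;0 0 0 0 0 0;0 0 0 0 0 0;0 0 0 0 0 0",
)

```text
time: 6.15
eef_pos: [0.6125, 0.0186, 0.087]
orientation: [[0.478, 0.878, 0.001], [0.878, -0.478, -0.0], [0.0, 0.001, -1.0]]
wrist_force: [-0.2, 0.3, -0.9]
gripper_width: 0.007
grip_force: 0.1
```

```bash
python3 - <<'E'
from h import *
s=bot.sense();x,y=np.array([.8789,-.4769]),np.array([.4769,.8789]);o=np.array([.58945,-.0219])
e=np.array(s['eef_pos']);print((e[:2]-o)@x,(e[:2]-o)@y,e[2],s['wrist_force'])
a=snap('side','s1');cv2.imwrite('pics/s1c.png',cv2.resize(a['image'][120:330,180:460,::-1],(800,600)))
E
```

```text
0.0009463027966686439 0.04659829500653804 0.08704151413455438 [-0.22009182  0.25431515 -0.92175211]
```

View pics/s1c.png

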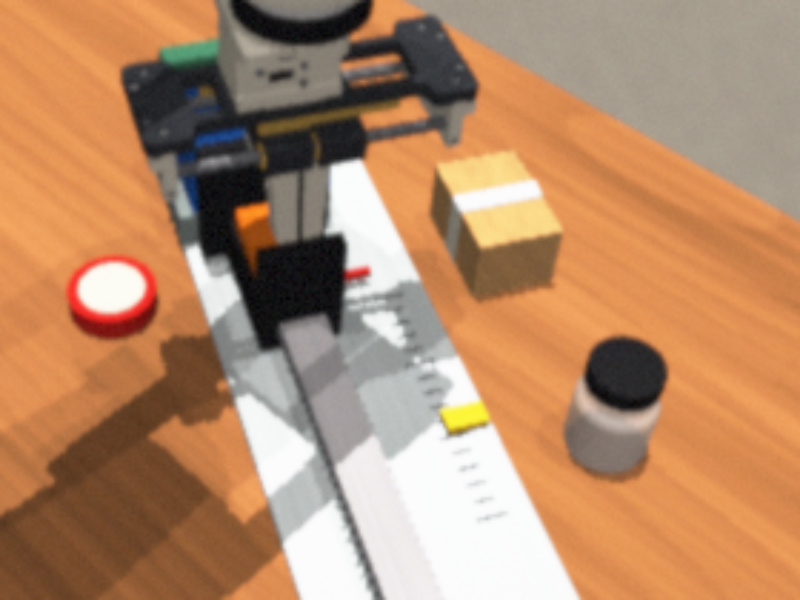

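The fingers are in the pocket just in front of the wall. I'll press now.

Request:
arm_command(
  plan="0.15 0 0.2 0 0 0;0 0 0.3 0 0 0;0 0 0.3 0 0 0;0 0 0.25 0 0 0;0 0 0.2 0 0 0;0 0 0.2 0 0 0;0 0 0.1 0 0 0;0 0 0 0 0 0;0 0 0 0 0 0;0 0 0 0 0 0",
)

```text
time: 7.2
eef_pos: [0.6137, 0.0213, 0.0561]
orientation: [[0.478, 0.878, -0.0], [0.878, -0.478, 0.0], [-0.0, -0.0, -1.0]]
wrist_force: [-5.1, 1.3, 7.2]
gripper_width: 0.005
grip_force: 3.8
```

Request:
arm_command(
  plan="-0.15 0 0 0 0 0;-0.3 0 0 0 0 0;-0.5 0 0 0 0 0;-0.5 0 0 0 0 0;-0.5 0 0 0 0 0;-0.5 0 0 0 0 0;-0.5 0 0 0 0 0;-0.5 0 0 0 0 0;-0.5 0 0 0 0 0;-0.4 0 0 0 0 0",
)

```text
time: 8.2
eef_pos: [0.5725, -0.055, 0.0563]
orientation: [[0.478, 0.878, 0.001], [0.878, -0.478, 0.001], [0.002, 0.001, -1.0]]
wrist_force: [-0.9, 5.5, 7.0]
gripper_width: 0.009
grip_force: 3.7
```

Request:
arm_command(
  plan="-0.3 0 0 0 0 0;-0.3 0 0 0 0 0;-0.3 0 0 0 0 0;-0.2 0 0 0 0 0;-0.1 0 0 0 0 0;0 0 0 0 0 0;0 0 0 0 0 0;0 0 0 0 0 0;0 0 0 0 0 0;0 0 0 0 0 0",
)

```text
time: 9.2
eef_pos: [0.561, -0.0761, 0.0562]
orientation: [[0.478, 0.878, 0.001], [0.878, -0.478, 0.0], [0.001, 0.001, -1.0]]
wrist_force: [-1.5, 1.3, 7.3]
gripper_width: 0.011
grip_force: 3.7
```

```bash
python3 - <<'E'
from m import *
s=bot.sense();x,y=np.array([.8789,-.4769]),np.array([.4769,.8789]);o=np.array([.58945,-.0219])
e=np.array(s['eef_pos']);print((e[:2]-o)@x,(e[:2]-o)@y,e[2],s['wrist_force'])
a=snap('side','s2');t=snap('top','t2')
for n,p in(('mark',(.081,-.06,.008)),('ptr',(.062,-.048,.016))):
  for v in(a,t): print(n,proj(v,[*(o+x*p[0]+y*p[1]),p[2]]))
A=cv2.resize(a['image'][160:360,200:400,::-1],(400,400));B=cv2.resize(t['image'][140:280,250:390,::-1],(400,400));cv2.imwrite('pics/c2.png',np.hstack([A,B]))
E
```

```text
0.0008841543449479744 -0.06119062290002237 0.05623977699990543 [-1.5003914   1.27529631  7.33837641]
mark [342.64567832 266.43277198]
mark [341.36671296 200.14494116]
ptr [330.67118629 260.81106686]
ptr [332.11791395 204.89047316]
```

View pics/c2.png

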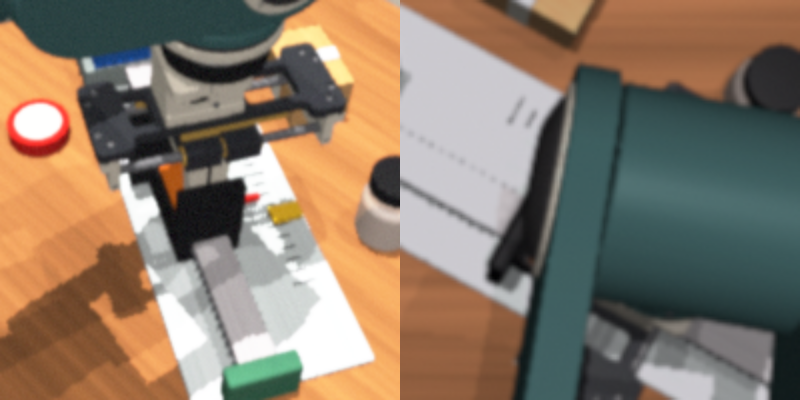

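The side crop shows the pointer at about (326,259), still short of the mark at (343,266). The arm blocks the top view. I'll compute what is left.

```bash
python3 - <<'E'
from m import *
x,y=np.array([.8789,-.4769]),np.array([.4769,.8789]);o=np.array([.58945,-.0219])
a=pickle.load(open('pics/s2.pkl','rb'))
cr=blob(a,(0,80,80),(8,255,255),(312,250,334,268));cm=blob(a,(20,90,80),(35,255,255),(325,255,360,280))
for c,z in((cr,.016),(cm,.008)):
  p=ray(a,cen(c),z)[:2]-o;print(cv2.contourArea(c),cv2.boundingRect(c),p@x,p@y)
E
```

```text
20.0 (322, 257, 8, 5) 0.05457548303458364 -0.040819125572563064
118.5 (334, 261, 17, 11) 0.08009110942259585 -0.058453143119705
```

About 18 mm remain.

Request:
arm_command(
  plan="-0.15 0 0 0 0 0;-0.2 0 0 0 0 0;-0.2 0 0 0 0 0;-0.2 0 0 0 0 0;-0.1 0 0 0 0 0;-0.05 0 0 0 0 0;0 0 0 0 0 0;0 0 0 0 0 0;0 0 0 0 0 0;0 0 0 0 0 0",
)

```text
time: 10.3
eef_pos: [0.5525, -0.0918, 0.0562]
orientation: [[0.478, 0.878, 0.001], [0.878, -0.478, 0.0], [0.001, 0.001, -1.0]]
wrist_force: [-1.7, 2.8, 7.9]
gripper_width: 0.007
grip_force: 3.7
```

```bash
python3 - <<'E'
from m import *
x,y=np.array([.8789,-.4769]),np.array([.4769,.8789]);o=np.array([.58945,-.0219])
a=snap('side','s3');e=np.array(a['st']['eef_pos']);print((e[:2]-o)@x,(e[:2]-o)@y,e[2],a['st']['wrist_force'])
cr=blob(a,(0,80,80),(8,255,255),(318,255,334,280));cm=blob(a,(20,90,80),(35,255,255),(325,255,360,285))
for c,z in((cr,.016),(cm,.008)):
  p=ray(a,cen(c),z)[:2]-o;print(cv2.contourArea(c),cv2.boundingRect(c),p@x,p@y)
cv2.imwrite('pics/c3.png',cv2.resize(a['image'][220:320,270:400,::-1],(780,600),interpolation=cv2.INTER_CUBIC))
E
```

```text
0.0008716847263714641 -0.07902233146691352 0.05624925292735851 [-1.66947892  2.84235405  7.8894451 ]
22.5 (326, 264, 8, 5) 0.05566425180030475 -0.05797314140040906
116.0 (334, 260, 17, 12) 0.08082521170162942 -0.05858234129139169
```

View pics/c3.png

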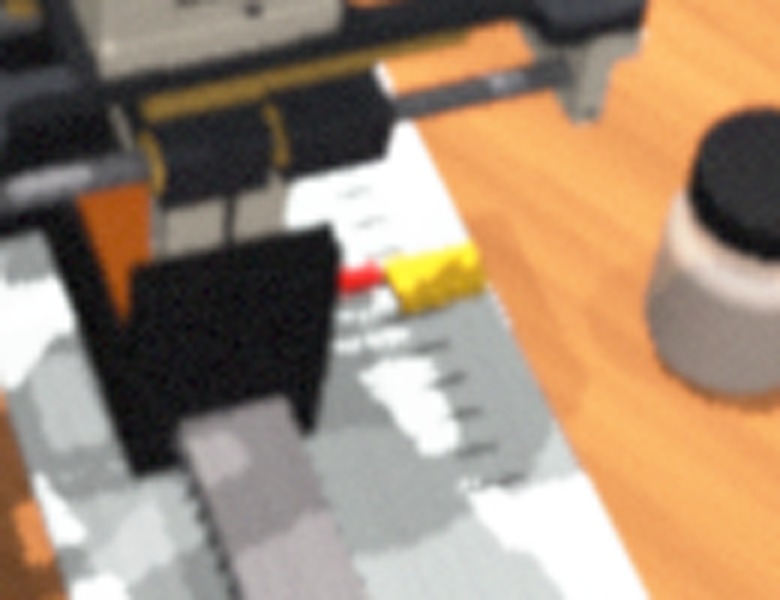

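The pointer at about (330,266) stands level with the mark at (342,266), within about 1 mm. I'll let the release up by lifting straight off.

Request:
arm_command(
  plan="0 0 -0.15 0 0 0;0 0 -0.2 0 0 0;0 0 -0.25 0 0 0;0 0 -0.3 0 0 0;0 0 -0.5 0 0 0;0 0 -1 0 0 0;0 0 -1 0 0 0;0 0 -1 0 0 0;0 0 -1 0 0 0;0 0 -1 0 0 0",
)

```text
time: 11.35
eef_pos: [0.552, -0.0921, 0.185]
orientation: [[0.478, 0.878, 0.0], [0.878, -0.478, -0.0], [-0.0, 0.0, -1.0]]
wrist_force: [-0.3, -0.3, -0.8]
gripper_width: 0.0
grip_force: 0.0
```

Request:
arm_command(
  plan="-1 0 -0.3 0 0 0;-1 0 0 0 0 0;-1 0 0 0 0 0;-1 0 0 0 0 0;-1 0 0 0 0 0;-1 0 0 0 0 0;-1 0 0 0 0 0;-1 0 0 0 0 0;-1 0 0 0 0 0;-1 0 0 0 0 0",
)

```text
time: 12.35
eef_pos: [0.456, -0.2685, 0.1902]
orientation: [[0.478, 0.878, 0.0], [0.878, -0.478, -0.0], [-0.0, 0.0, -1.0]]
wrist_force: [-0.7, 0.1, -0.3]
gripper_width: 0.003
grip_force: 0.0
```

Request:
arm_command(
  plan="-1 0 0 0 0 0;-1 0 0 0 0 0;-1 0 0 0 0 0;-1 0 0 0 0 0;-1 0 0 0 0 0;-1 0 0 0 0 0;-1 0 0 0 0 0;0 0 0 0 0 0;0 0 0 0 0 0;0 0 0 0 0 0",
)

```text
time: 13.35
eef_pos: [0.3899, -0.3902, 0.1899]
orientation: [[0.478, 0.879, 0.0], [0.879, -0.478, 0.0], [0.0, 0.0, -1.0]]
wrist_force: [-0.0, 0.7, -1.4]
gripper_width: 0.004
grip_force: 0.0
```

```bash
python3 - <<'E'
from m import *
x,y=np.array([.8789,-.4769]),np.array([.4769,.8789]);o=np.array([.58945,-.0219])
a=snap('top','t4');b=snap('side','s4')
for n,s,rm,rp in(('top',a,(325,185,360,220),(325,185,345,215)),('side',b,(325,255,360,285),(318,255,334,280))):
    for k,c,z in(('mark',blob(s,(20,90,80),(35,255,255),rm),.008),('ptr',blob(s,(0,80,80),(7,255,255),rp),.016)):
        p=ray(s,cen(c),z)[:2]-o;print(n,k,cv2.contourArea(c),p@x,p@y)
A=cv2.resize(a['image'][90:310,160:440,::-1],(400,314));B=cv2.resize(b['image'][120:370,180:460,::-1],(400,314));cv2.imwrite('pics/c4.png',np.hstack([A,B]))
E
```

```text
top mark 86.0 0.08192454861250313 -0.061372858972668226
top ptr 13.5 0.05562814304674567 -0.059888579911068905Traceback (most recent call last):
  File "<stdin>", line 5, in <module>
  File "m.py", line 6, in blob
    c=max(cv2.findContours(m,cv2.RETR_EXTERNAL,cv2.CHAIN_APPROX_NONE)[0],key=cv2.contourArea)
ValueError: max() iterable argument is empty
```

```bash
python3 -c "
import cv2;i=cv2.imread('pics/t4.png');cv2.imwrite('pics/c5.png',cv2.resize(i[90:310,160:440],(700,550),interpolation=cv2.INTER_CUBIC))"
```

```text
(no output)
```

View pics/c5.png

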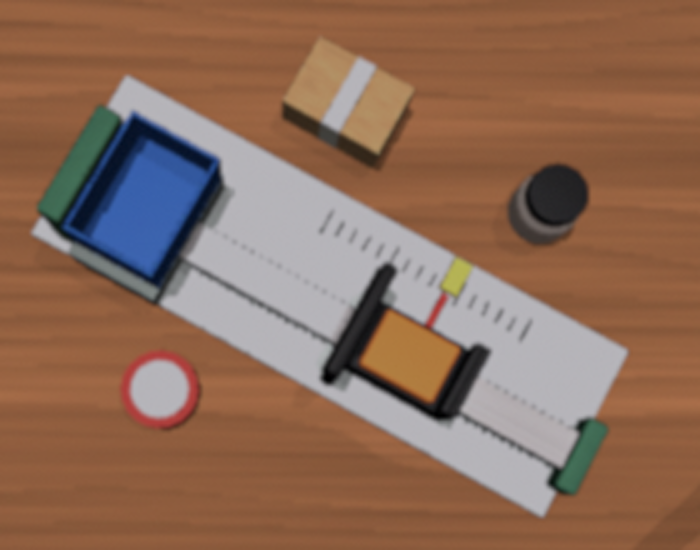

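The red pointer (crop 440,305) lines up with the yellow mark (456,277) along the crosswise direction. The bin, jar, carton and tape are where they were, and the arm is clear.

```bash
python3 -c "
from cell import bot
print(bot.job_done())"
```

```text
the job is handed in; nothing more can be done
None
```

The jaw was pushed back with its release held down, and its pointer now stands within about 2 mm of the yellow mark's centre. The release was let up, the bin and the things around it look unmoved, and the job was handed in with the arm clear at about 13 s.

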